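Latch the curing station's sliding door and start it

ROBOT

A 6-joint arm with a two-finger parallel gripper is mounted at the origin on the work surface. World frame = base frame: x ahead of the robot, y to its left, z up, the work surface at z = 0. Lengths are in mm, angles in rad, forces in N, time in s.
With the tool pointing down it reaches from about 350 to 775 mm from the base axis. Payload 7.3 kg.
Tool frame: the origin (TCP) lies on the centre line of the jaws, within the pads' length; the fingertips stand 14 mm ahead of it and the grasp point (between the pads) lies 5 mm behind it (robot.nose_length is the distance from the TCP to the fingertips, in mm); z points along the fingers, y is the line along which they close (so a half turn about z gives the same grasp; the last joint's range is limited). The gripper opens to 92 mm and grips with 3 to 60 N. Pads are 19 mm wide; open, the fingers measure 130 mm over their backs; the gripper's body (75 mm by 190 mm) begins 47 mm behind the grasp point.
Start: joints at [1.159, 0.342, 1.524, -0, 1.275, -0.146], TCP at [137.891, 506.586, 240.741] pointing down, gripper open.
Joint ranges: [-2.53, 2.53], [-0.77, 2.02], [0.04, 2.7], [-1, 4.14], [0.28, 2.66], [-3.11, 3.11]. Speed limits (rad/s): [2.57, 2.57, 3.14, 3.14, 3.14, 3.14].

INTERFACE

Orientations are given as a unit quaternion [x, y, z, w].
In Python, from plant import sensors, viewer, workorder, robot gives the robot as it stands.
- The arm moves only by the tool drive_tool, never from a script. Its arguments are lists of equal length, an entry for each row: "offset": the shift along the tool's x, y, z in units of 150 mm (1.0 is 150 mm), a list of three; "delta_rot": the turn, a rotation vector about the tool's x, y, z in units of 180 degrees (1.0 is 180 degrees), a list of three. In form: {"offset": [[tx, ty, tz], ...], "delta_rot": [[rx, ry, rz], ...]}. A call has 1 to 20 rows; each row is the pose to reach, as a shift and turn from the pose commanded when the call began, along the tool's axes at that moment, turning the shorter way round; what a row does not reach only later rows make up. A row lasts 1/8 s, in which the tool goes at most 62.5 mm and 10.7 degrees, less where a joint would pass 70% of its speed; a pose out of reach is approached as far as the arm can. A call with a number of a shift or a turn outside -1 to 1 is refused whole. A call with a gripper value outside its range is refused whole. "grip" is the opening, from -1 (shut) to 1 (fully open), set as the call begins (left out, the last holds). The fingers move at their own pace and stop on an object; "force" is the grip in N (left out, the last holds). Time passes only in rows, so rows that repeat a pose let the fingers close. It gives the time, the measured TCP pose, the force, the opening and the grip force at its end, in the units of the state.
- sensors.read_state(): the state, without advancing time (a new reading comes with each control period).
- viewer.get_image(name): name is "side" or "top" or "wrist"; returns a dict with "frame" (480x640x3 uint8, red, green, blue), "depth" (480x640 float32, mm along the optical axis (not along the pixel's ray), 0 where there is no reading), "fx", "fy", "cx", "cy" (pixels), "position" and "rotation" of the camera in the world; the wrist camera has in their place "T_tool_cam" (4x4, takes a point from camera to tool coordinates, whose origin is the TCP and whose axes are the flange's). Camera axes: x right, y down, z forward; pixel columns grow to the right and rows downward; lengths in mm; the calibration is good to about 2 mm. A picture is of the moment at which its call begins: read the wrist's pose just before it.
- workorder.finish_job(): hands the job in; it is judged then, once.
The state is a dict: "time": time; "qpos": joint angles; "qvel": joint speeds; "tau": joint torques, N m; "tcp_pos": TCP position; "tcp_rot": TCP orientation; "wrist_force": force on the tool from outside, world axes, zero at the start; "ft_torque": the same for the moment, N m; "gripper_width": opening from 0.0 (shut) to 1.0 (fully open); "finger_force": force on a finger pad.
Only numpy, scipy, OpenCV 4.12 (cv2) and the standard library are available. Lean on these libraries where they do the work, as an engineer would, in place of code of your own. Each camera call takes 0.05 s, during which the arm holds its last target. There are 200 camera calls.

TASK

Get the curing station going for the resin knight on its turntable: push the curved door with the upright handle shut until it drops into its catch, neither stopping short nor shoving it on past the catch, and then press the round start button on top. Only push the handle, never pinch it between the fingers; press the button only once the door sits in its catch, and leave the miniatures, vat, scraper and brush holder where they stand.

Things in the scene. Friction and masses are not known exactly. Their poses are not given: they have to be found in the camera images.
- station: White cylindrical resin curing station fixed to the desk, plinth diameter 232 mm, 215 mm high. Origin: centre of its underside, on the drum's vertical axis; z up; x points to its front, where the button is. The drum (radius 99 mm) is open from 15 degrees clockwise to 85 degrees anticlockwise of x, seen from above. Flat top at z = 215 mm, radius 107 mm.
- door (a joint): Curved amber door in a grey frame that turns round the drum on a ring track about the station's z axis (outside radius 106 mm, z 55 to 189 mm). In rad: 0 = in its catch (shut), positive = open, anticlockwise seen from above; ends of travel -0.24 (pushed past the catch, leaving a gap at the other edge) and 1.65. Starts open by 0.7 to 1.4. Sliding takes about 0.5 N at the handle.
- handle (a point): Middle of the top end of the door's upright grey handle, 123.5 mm from the station's axis, 212 mm above the desk. The handle is a radial rib on the door with a rubber pad on each side: 16 mm thick along its travel, from 108 to 139 mm from the station's axis and from 100 to 212 mm above the desk, its two sides free. Its angle from the station's x axis is the door's joint value.
- handle_home (a point): Fixed point on the station: where handle is when the door sits in its catch, in line with the button. The catch is a sprung ball: from about 0.16 rad before home the push at the handle climbs to 7 or 8 N, then eases; at about 0.08 rad the ball drops over and the door jumps ahead of the finger by itself to within 0.02 rad of home and stays. The same push again brings it out on the far side.
- button_top (a point): Centre of the top of the round grey start button, 28 mm in diameter, 60 mm in front of the station's axis on the flat control head; its top stands 9 mm above the head (224 mm above the desk).
- start_button (a joint): Travel of the start button in m: 0 = up, 0.005 = fully down. It springs back; 2 N starts it, 4.5 N takes it fully down. It counts as pressed beyond 0.0035.
- knight: Grey resin knight with a spear, 59 mm high on a round base of 32 mm, standing loose in the middle of the turntable inside the station. Origin: centre of its underside.
- tower: Grey resin watch-tower, 52 mm high on a round base of 36 mm, standing loose on the desk close to the station. Origin: centre of its underside.
- vat: Translucent red plastic resin vat, an open tray of 216 x 156 x 36 mm, loose on the desk. Origin: centre of its underside.
- scraper: Stainless steel scraper, 190 mm long, 46 mm wide at the blade, 12 mm thick at the handle, lying loose on the desk. Origin: on its underside near the middle; x towards the blade.
- brush_holder: Grey round brush holder of hard silicone, 86 mm in diameter, 52 mm high, with three brushes standing in it up to 175 mm. Loose on the desk. Origin: centre of its underside.
There are look-alikes about, which are no part of the job. What is shaped like the tower but green is not meant.

How it is judged (in metres and radians):
On the way, in this order (a step that is already met when the one before it is completed fails the run):
1. the door sits in its catch (value of joint door between -0.035 and 0.035 rad), for 0.2 s.
2. the start button is pressed with the door in its catch (all of step 1 and value of joint start_button above 0.0035 m), for 0.05 s.
At the end, for the whole second after the job is handed in: The door rests in its catch (joint within 0.035 rad of 0), the start button has been pressed (beyond 3.5 mm) after that and is up again, and the knight, tower, vat, scraper and brush holder stand within 15 mm of where they were, miniatures upright (all of step 1 and velocity of joint door between -0.05 and 0.05 rad/s and value of joint start_button below 0.0015 m and distance of each of knight, tower, vat, scraper, brush_holder from where it was at the start of the episode below 0.015 m and angle between each of knight, tower's own z axis and vertical below 0.2 rad); the robot touches nothing.
It fails at once if the start button is pressed (beyond 2 mm) while the door is not in its catch (value of joint start_button above 0.002 m and (value of joint door above 0.05 rad or value of joint door below -0.05 rad)).
It fails at once if the handle is pinched between the fingers (both of its grip pads pressed at once) (contact force between the fingers and door_c9 above 1.5 N and contact force between the fingers and door_c10 above 1.5 N).
It fails at once if a miniature, the vat, the scraper or the brush holder is lifted, shifted by more than 15 mm or knocked over (distance of any of knight, tower, vat, scraper, brush_holder from where it was at the start of the episode above 0.015 m or angle between any of tower, knight's own z axis and vertical above 0.5 rad).
It also fails if it takes over 51 s, if anything falls off the work surface, if the arm or the gripper's body presses on something with over 40 N, if the wrist force passes 120 N, or if a joint passes its speed limit or range.

## Working session

There is one attempt and no reset: what is moved stays moved. The work goes in short steps, Python scripts to look and compute and a tool call to move; the robot and the scene stay as the last step left them, time stands still between calls to the robot, and variables do not carry over. Pictures are saved under pics/ and viewed, at most 10 in all, crops included, and the job is handed in when it is done.

Besides the shell and the picture viewer there is one more tool, called after "Call:" as name(argument=value, ...) on one line, values as JSON. drive_tool: Moves the arm, as the interface text tells. Its arguments: {"type":"object","properties":{"offset":{"type":"array"},"delta_rot":{"type":"array"},"grip":{"type":"number"},"force":{"type":"number"}},"required":["offset","delta_rot"]}

```bash
mkdir -p pics
cat > h.py <<'E'
import numpy as np, cv2
from plant import sensors, viewer, workorder, robot
def snap(n,f):
    im=viewer.get_image(n); cv2.imwrite(f'pics/{f}.png',cv2.cvtColor(im['frame'],cv2.COLOR_RGB2BGR)); np.save(f'pics/{f}.npy',im,allow_pickle=True); return im
def load(f): return np.load(f'pics/{f}.npy',allow_pickle=True).item()
def world(im,u,v,d=None):
    d=im['depth'][v,u] if d is None else d
    c=np.array([(u-im['cx'])/im['fx']*d,(v-im['cy'])/im['fy']*d,d]); return np.array(im['rotation'])@c+np.array(im['position'])
E
python3 - <<'E'
from h import *
for n in('top','side'):
    im=snap(n,n+'0'); print(im['position'],im['rotation'],im['fx'])
s=sensors.read_state(); print(s['tcp_pos'],s['tcp_rot'],s['wrist_force'],s['time'])
E
```

```text
[ 303.41495056  -17.4248387  1764.76882757] [ 0.71326022 -0.69792774  0.04352589 -0.0475628 ] 567.416822045697
[-489.00330858 -589.6518215   967.92147737] [ 0.76489664 -0.451245    0.23324104 -0.3961183 ] 525.2155774873828
[137.75026751 506.25953943 240.13133189] [ 1.32512260e-01  9.91181138e-01 -6.48361037e-04 -1.80354154e-04] [ 0.3767814  -1.20322764 -0.41750298] 0.1
```

View pics/top0.png

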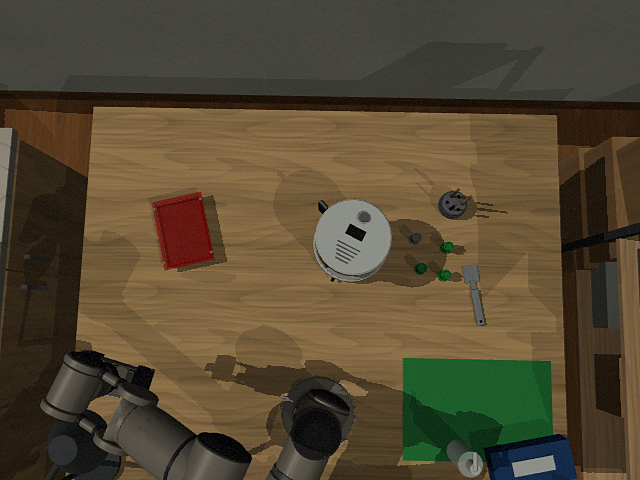

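View pics/side0.png

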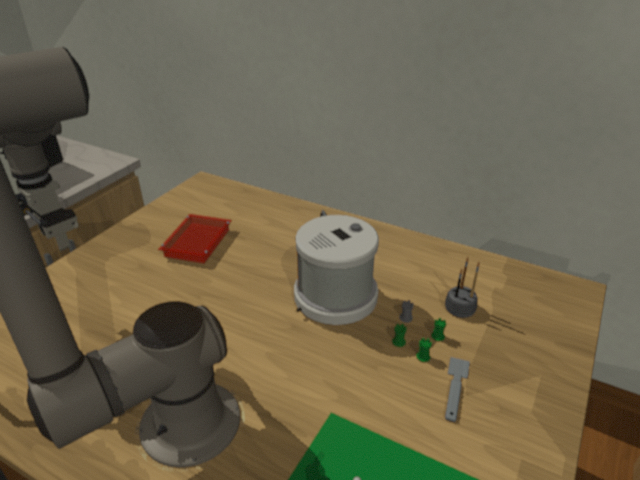

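The top view shows the station top at about (353,238), its button at (364,216) and the door handle at (323,207). The grey tower is at (415,238), on the side away from the handle. In the side view the handle shows at (323,214) and the button at (356,227).

Run:
```python
from h import *
im=load('top0')
b=cv2.imread('pics/top0.png')
cv2.imwrite('pics/c1.png',cv2.resize(b[185:295,300:440],None,fx=5.5,fy=5.4,interpolation=cv2.INTER_CUBIC))
# all points in z 205..235 near station
v,u=np.mgrid[180:300,290:420]; P=np.array([world(im,a,c) for a,c in zip(u.ravel(),v.ravel())])
m=(abs(P[:,2]-215)<5); Q=P[m]
pts=np.c_[u.ravel()[m],v.ravel()[m]]
k=np.zeros((480,640),np.uint8);k[pts[:,1],pts[:,0]]=1
k=cv2.morphologyEx(k,cv2.MORPH_OPEN,np.ones((9,9)))
c=max(cv2.findContours(k,0,1)[0],key=len); 
W=np.array([world(im,x,y) for x,y in c[:,0]],np.float32)
h=cv2.convexHull(W[:,:2].copy()); print(cv2.minEnclosingCircle(h),np.median(Q[:,2]))
for uv in[(364,216),(323,207),(321,205),(325,209)]: print(uv,world(im,*uv))
s=load('side0')
for uv in[(356,227),(355,226),(323,214),(324,216)]: print(uv,world(s,*uv))
```

```text
Traceback (most recent call last):
  File "h.py", line 8, in world
    c=np.array([(u-im['cx'])/im['fx']*d,(v-im['cy'])/im['fy']*d,d]); return np.array(im['rotation'])@c+np.array(im['position'])
                                                                            ~~~~~~~~~~~~~~~~~~~~~~~~^~
ValueError: matmul: Input operand 1 has a mismatch in its core dimension 0, with gufunc signature (n?,k),(k,m?)->(n?,m?) (size 3 is different from 4)
```

View pics/c1.png

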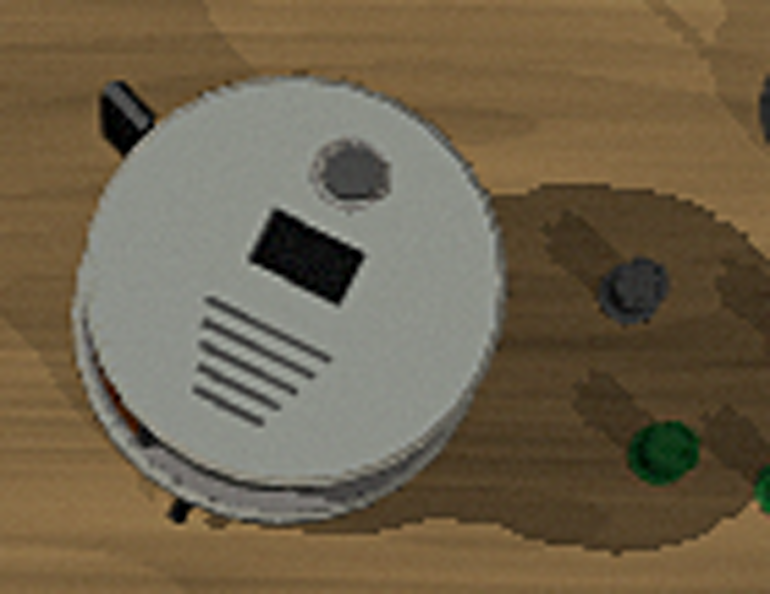

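The crop shows the station disc centred near (292,280), the button at (352,172), and the handle's grey top strip running from (118,85) to (150,122). The tower is at (633,288).

```bash
sed -i "s/^def snap/from scipy.spatial.transform import Rotation as R\ndef snap/; s/np.array(im\['rotation'\])@c/R.from_quat(im['rotation']).apply(c)/" h.py
python3 - <<'E'
from h import *
im=load('top0')
v,u=np.mgrid[180:300,290:420]; P=np.array([world(im,a,c) for a,c in zip(u.ravel(),v.ravel())])
m=(abs(P[:,2]-215)<6)
k=np.zeros((480,640),np.uint8);k[v.ravel()[m],u.ravel()[m]]=1
k=cv2.morphologyEx(k,cv2.MORPH_CLOSE,np.ones((13,13)));k=cv2.morphologyEx(k,cv2.MORPH_OPEN,np.ones((21,21)))
c=max(cv2.findContours(k,0,1)[0],key=len)[:,0]
def onz(im,u,v,z):
    p=np.array(im['position']);r=world(im,u,v,1.)-p; return p+r*(z-p[2])/r[2]
W=np.array([onz(im,x,y,215)[:2] for x,y in c],np.float32)
(ctr,rad)=cv2.minEnclosingCircle(W); print(ctr,rad,np.median(P[m][:,2]))
f=lambda x,y:(300+(x+.5)/5.5-.5,185+(y+.5)/5.4-.5)
b=onz(im,*f(352,172),224); print('button',b,im['depth'][217,364],world(im,364,217))
d=b[:2]-ctr; print(np.linalg.norm(d),np.arctan2(d[1],d[0]))
for q in[(118,85),(150,122),(112,95)]:
    p=onz(im,*f(*q),212); e=p[:2]-ctr; print(p,np.linalg.norm(e),np.arctan2(e[1],e[0]))
for uv in[(321,203),(322,201),(324,205)]: print(uv,world(im,*uv))
print('tower',onz(im,*f(633,288),52))
s=load('side0')
for uv in[(356,227),(323,214)]: print(uv,world(s,*uv))
st=sensors.read_state(); print(R.from_quat(st['tcp_rot']).as_matrix().round(3))
E
```

```text
(520.942138671875, -82.74417114257812) 117.24163818359375 215.5087247927313
button [ 566.70251845 -117.65474764  224.        ] 1560.2617 [ 565.07527302 -118.75956402  224.60268354]
57.556587013721405 -0.651705880081221
[6.11687526e+02 5.19950274e-01 2.12000000e+02] 123.156969662081 0.7424311944721042
[592.66233035 -16.08071663 212.        ] 97.917322578106 0.7488729785845945
[606.38262478   3.43771648 212.        ] 121.35647663405453 0.7897180948835754
(321, 203) [6.02946098e+02 4.06503705e-01 2.18163221e+02]
(322, 201) [610.80610058  -2.1313668  207.1887245 ]
(324, 205) [597.62124404  -8.02294331 217.48259367]
tower [ 533.17202528 -285.02910978   52.        ]
(356, 227) [ 562.0500073  -119.28074805  220.89540226]
(323, 214) [594.61502828  -3.76809489 208.62968021]
[[-0.965  0.263 -0.001]
 [ 0.263  0.965 -0.001]
 [ 0.    -0.001 -1.   ]]
```

Call:
drive_tool(offset=[[-0.95, -0.72, -0.3], [-0.95, -0.72, -0.3], [-0.95, -0.72, -0.3], [-0.95, -0.72, -0.3]], delta_rot=[[0, 0, 0], [0, 0, 0], [0, 0, 0], [0, 0, 0]], grip=-1)

```text
time: 0.6
tcp_pos: [249.2, 362.8, 286.6]
tcp_rot: [0.135, 0.991, 0.0, 0.001]
wrist_force: [-0.1, 0.1, -0.1]
gripper_width: 0.613
finger_force: 0.0
```

Call:
drive_tool(offset=[[-0.95, -0.72, -0.3], [-0.95, -0.72, -0.3], [-0.95, -0.72, -0.3], [-0.95, -0.72, -0.3]], delta_rot=[[0, 0, 0], [0, 0, 0], [0, 0, 0], [0, 0, 0]])

```text
time: 1.1
tcp_pos: [358.1, 221.5, 331.1]
tcp_rot: [0.135, 0.991, 0.0, 0.001]
wrist_force: [-1.1, -0.5, -0.6]
gripper_width: 0.182
finger_force: 0.0
```

Call:
drive_tool(offset=[[-0.95, -0.72, -0.3], [-0.95, -0.72, -0.3], [-0.95, -0.72, -0.3], [-0.95, -0.72, -0.3]], delta_rot=[[0, 0, 0], [0, 0, 0], [0, 0, 0], [0, 0, 0]])

```text
time: 1.6
tcp_pos: [466.9, 80.7, 375.1]
tcp_rot: [0.134, 0.991, 0.0, -0.0]
wrist_force: [0.0, -0.2, 0.3]
gripper_width: 0.006
finger_force: 0.0
```

Call:
drive_tool(offset=[[-0.95, -0.72, -0.3], [-0.95, -0.72, -0.3], [-0.95, -0.72, -0.3], [-0.95, -0.72, -0.3], [-0.95, -0.72, -0.3], [-0.95, -0.72, -0.3], [-0.95, -0.72, -0.3], [-0.95, -0.72, -0.3]], delta_rot=[[0, 0, -0.32], [0, 0, -0.32], [0, 0, -0.32], [0, 0, -0.32], [0, 0, -0.32], [0, 0, -0.32], [0, 0, -0.32], [0, 0, -0.32]])

```text
time: 2.6
tcp_pos: [574.3, -58.3, 420.3]
tcp_rot: [-0.362, 0.932, 0.0, -0.0]
wrist_force: [-0.5, 0.1, -0.3]
gripper_width: 0.005
finger_force: 0.0
```

Run:
```python
from h import *
s=sensors.read_state(); print(s['tcp_pos'],R.from_quat(s['tcp_rot']).as_matrix().round(3),s['qpos'],s['time'])
im=snap('wrist','w1'); im['s']=s; np.save('pics/w1.npy',im,allow_pickle=True); print(im['T_tool_cam'],im['fx'])
```

```text
[574.32786517 -58.34923739 420.29749483] [[-0.739 -0.674 -0.001]
 [-0.674  0.739  0.001]
 [ 0.     0.001 -1.   ]] [-2.34212264e-01  3.87855457e-01  9.74975612e-01  4.43857239e-04
  1.77968148e+00 -2.54470956e+00] 2.6
[[ 7.65415903e-04 -9.62533066e-01 -2.71163256e-01  7.35332504e+01]
 [ 9.99999649e-01  8.29401128e-04 -1.21367392e-04  1.08939618e+00]
 [ 3.41723238e-04 -2.71163067e-01  9.62533363e-01 -1.43430388e+02]
 [ 0.00000000e+00  0.00000000e+00  0.00000000e+00  1.00000000e+00]] 383.8158521579771
```

View pics/w1.png

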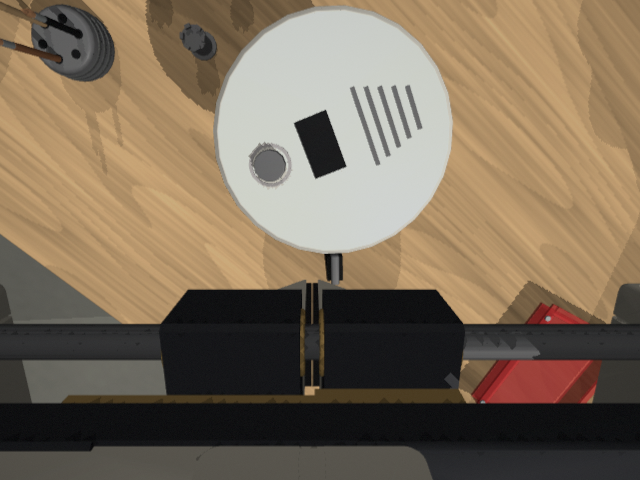

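The wrist view shows the head disc between columns 215–452 and rows 7–252. The button is at (269,165), and the handle's grey top runs from (336,255) to (336,284).

```bash
cat >> h.py <<'E'
def wonz(im,u,v,z):
    s=im['s'];T=im['T_tool_cam'];Rt=R.from_quat(s['tcp_rot']).as_matrix()
    o=Rt@T[:3,3]+s['tcp_pos']; r=Rt@T[:3,:3]@np.array([(u-im['cx'])/im['fx'],(v-im['cy'])/im['fy'],1]); return o+r*(z-o[2])/r[2]
E
python3 - <<'E'
from h import *
from scipy.optimize import least_squares
im=load('w1'); g=im['frame'].min(axis=2)
k=(g>150).astype(np.uint8); k[270:]=0
k=cv2.morphologyEx(k,cv2.MORPH_OPEN,np.ones((5,5)))
c=max(cv2.findContours(k,0,1)[0],key=cv2.contourArea)[:,0]
W=np.array([wonz(im,x,y,215)[:2] for x,y in c])
f=least_squares(lambda p:np.hypot(*(W-p[:2]).T)-p[2],[520,-85,107],loss='soft_l1'); print(f.x,np.abs(f.fun).mean())
C=f.x[:2]
d=im['depth']; print('zs',[ (im['s']['tcp_pos'][2]) ,d[165,269],d[130,334],d[275,336]])
for n,q,z in[('button',(269.5,165),224),('hin',(336,255),212),('hout',(335.5,284),212),('hL',(327,280),212),('hR',(343,280),212)]:
    p=wonz(im,*q,z);e=p[:2]-C;print(n,p.round(1),np.linalg.norm(e).round(1),np.arctan2(e[1],e[0]).round(3))
x0,y0=285,235
cv2.imwrite('pics/c2.png',cv2.resize(cv2.cvtColor(im['frame'],4)[y0:y0+60,x0:x0+80],None,fx=9,fy=9,interpolation=cv2.INTER_CUBIC))
E
```

```text
[510.24481177 -88.26063143 102.75361033] 0.40530446528813474
zs [np.float64(420.2974948299897), np.float32(334.25037), np.float32(334.74158), np.float32(375.46542)]
button [ 563.8 -116.1  224. ] 60.3 -0.48
hin [586.8 -13.6 212. ] 106.9 0.773
hout [608.8   6.6 212. ] 136.8 0.766
hL [611.4  -2.4 212. ] 132.7 0.704
hR [600.8   9.1 212. ] 133.0 0.822
```

View pics/c2.png

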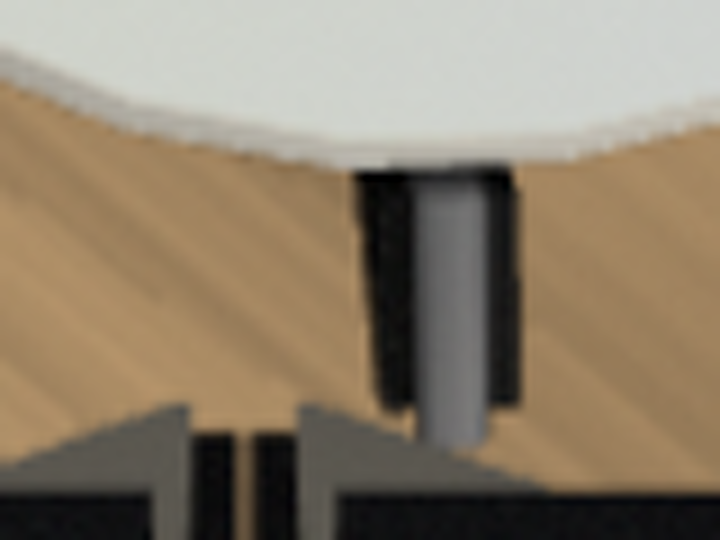

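Run:
```python
from h import *
im=load('w1');T=im['T_tool_cam']
for q in[(165,325),(190,295),(250,300),(250,340),(305,290),(322,290),(330,300),(435,295),(460,325),(300,285),(340,287),(320,392),(100,340),(420,370),(311,330),(305,315)]:
    d=im['depth'][q[1],q[0]]; p=T@np.array([(q[0]-im['cx'])/im['fx']*d,(q[1]-im['cy'])/im['fy']*d,d,1]); print(q,d.round(1),p[:3].round(1))
```

```text
(165, 325) 77.1 [ 36.4 -28.4 -73.8]
(190, 295) 90.6 [ 36.7 -27.6 -59.7]
(250, 300) 88.2 [ 36.6 -13.1 -62.2]
(250, 340) 76.1 [ 34.  -11.1 -75.5]
(305, 290) 157.6 [11.5 -1.6  2.9]
(322, 290) 94.3 [ 36.4   3.6 -55.9]
(330, 300) 87.0 [ 37.1   5.2 -63.3]
(435, 295) 90.9 [ 36.6  30.3 -59.3]
(460, 325) 76.0 [ 37.   30.4 -74.8]
(300, 285) 162.7 [11.5 -3.9  8.1]
(340, 287) 161.5 [11.2 13.   6.8]
(320, 392) 78.8 [ 22.4   2.8 -76. ]
(100, 340) 84.6 [ 29.6 -45.6 -67.9]
(420, 370) 78.0 [ 27.2  23.1 -75.4]
(311, 330) 85.5 [ 31.3   0.9 -66.5]
(305, 315) 139.8 [  9.7  -1.3 -16.2]
```

```bash
cat >> h.py <<'E'
C=np.array([510.2,-88.3])
def plan(rows):  # rows: (angle world, radius, z, yaw) -> tool units, from measured pose
    s=sensors.read_state(); R0=R.from_quat(s['tcp_rot']); print('t',s['time'],'F',np.round(s['wrist_force'],1))
    for a,r,z,y in rows:
        p=np.r_[C+r*np.array([np.cos(a),np.sin(a)]),z]
        X=-np.array([np.cos(y),np.sin(y),0]);Z=np.array([0,0,-1.]);Rt=R.from_matrix(np.c_[X,np.cross(Z,X),Z])
        print(a,(R0.inv().apply(p-s['tcp_pos'])/150).round(3),((R0.inv()*Rt).as_rotvec()/np.pi).round(3))
E
python3 -c "
from h import *
plan([(1.09,127,330,1.05),(1.09,127,280,1.05)])"
```

```text
t 2.65 F [ 0.6  0.6 -0.3]
1.09 [-0.347  0.433  0.603] [ 0.     0.    -0.099]
1.09 [-0.347  0.433  0.937] [ 0.     0.    -0.099]
```

Call:
drive_tool(offset=[[-0.35, 0.43, 0.3], [-0.35, 0.43, 0.6], [-0.35, 0.43, 0.94], [-0.35, 0.43, 0.94], [-0.35, 0.43, 0.94]], delta_rot=[[0, 0, -0.05], [0, 0, -0.1], [0, 0, -0.1], [0, 0, -0.1], [0, 0, -0.1]])

```text
time: 3.28
tcp_pos: [570.9, 22.8, 282.2]
tcp_rot: [-0.502, 0.865, -0.001, 0.002]
wrist_force: [0.2, -0.7, 0.8]
gripper_width: 0.004
finger_force: 0.0
```

```bash
python3 -c "
from h import *
plan([(1.09,127,195,1.05)])
s=sensors.read_state();im=snap('wrist','w2');im['s']=s;np.save('pics/w2.npy',im,allow_pickle=True)
print(s['tcp_pos'])"
```

```text
t 3.275 F [ 0.2 -0.7  0.8]
1.09 [-0.001  0.018  0.581] [-0.001  0.001  0.001]
[570.91215844  22.79936572 282.20719662]
```

View pics/w2.png

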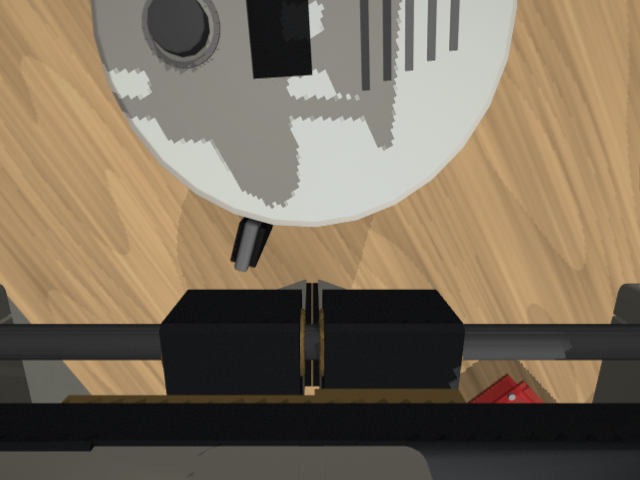

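The handle top runs from (255,222) to (242,268), clockwise of the fingers at column 312. The button is at (180,24) and the disc's near edge at (306,224).

```bash
python3 -c "
from h import *
im=load('w2')
for n,q,z in[('button',(179.5,24),224),('hin',(255,222),212),('hout',(242,268),212),('edge',(306,224),215),('edge2',(515,10),215),('edge3',(95,10),215)]:
    p=wonz(im,*q,z);e=p[:2]-C;print(n,p.round(1),np.linalg.norm(e).round(1),np.arctan2(e[1],e[0]).round(3))
"
```

```text
button [ 563.6 -114.   224. ] 59.2 -0.448
hin [586.2 -13.8 212. ] 106.5 0.776
hout [607.6   6.1 212. ] 135.6 0.77
edge [561.1   1.  215. ] 102.8 1.053
edge2 [419.6 -41.4 215. ] 102.1 2.664
edge3 [ 597.3 -142.7  215. ] 102.7 -0.559
```

Call:
drive_tool(offset=[[0, 0.02, 0.2], [0, 0.02, 0.4], [0, 0.02, 0.58], [0, 0.02, 0.58]], delta_rot=[[0, 0, 0], [0, 0, 0], [0, 0, 0], [0, 0, 0]])

```text
time: 3.82
tcp_pos: [567.5, 24.1, 193.3]
tcp_rot: [-0.502, 0.865, 0.0, 0.0]
wrist_force: [0.3, -0.3, -0.2]
gripper_width: 0.002
finger_force: 0.0
```

```bash
python3 -c "
from h import *
print(sensors.read_state()['tcp_pos'])
plan([(a,127,195,min(a,1.05)) for a in np.arange(1.0,0.19,-.1)])"
```

```text
[567.47404641  24.07619096 193.27798007]
t 3.825 F [ 0.3 -0.3 -0.2]
1.0 [-0.006 -0.084 -0.011] [0.    0.    0.017]
0.9 [ 0.003 -0.168 -0.011] [0.    0.    0.049]
0.8 [ 0.02  -0.251 -0.011] [0.   0.   0.08]
0.7000000000000001 [ 0.045 -0.332 -0.011] [0.    0.    0.112]
0.6000000000000001 [ 0.079 -0.41  -0.011] [0.    0.    0.144]
0.5000000000000001 [ 0.119 -0.484 -0.011] [0.    0.    0.176]
0.40000000000000013 [ 0.167 -0.554 -0.011] [0.    0.    0.208]
0.30000000000000016 [ 0.222 -0.618 -0.011] [0.   0.   0.24]
0.20000000000000018 [ 0.283 -0.677 -0.011] [0.    0.    0.271]
```

Call:
drive_tool(offset=[[-0.003, -0.042, -0.01], [-0.006, -0.084, -0.01], [0, -0.126, -0.01], [0.003, -0.168, -0.01], [0.01, -0.21, -0.01], [0.02, -0.251, -0.01], [0.032, -0.292, -0.01], [0.045, -0.332, -0.01], [0.062, -0.372, -0.01], [0.079, -0.41, -0.01], [0.098, -0.448, -0.01], [0.119, -0.484, -0.01], [0.143, -0.52, -0.01], [0.167, -0.554, -0.01], [0.194, -0.587, -0.01], [0.222, -0.618, -0.01], [0.252, -0.648, -0.01], [0.283, -0.677, -0.01]], delta_rot=[[0, 0, 0.008], [0, 0, 0.017], [0, 0, 0.033], [0, 0, 0.049], [0, 0, 0.065], [0, 0, 0.08], [0, 0, 0.096], [0, 0, 0.112], [0, 0, 0.128], [0, 0, 0.144], [0, 0, 0.16], [0, 0, 0.176], [0, 0, 0.192], [0, 0, 0.208], [0, 0, 0.224], [0, 0, 0.24], [0, 0, 0.256], [0, 0, 0.271]])

```text
time: 6.08
tcp_pos: [635.4, -63.0, 195.4]
tcp_rot: [-0.1, 0.995, -0.0, 0.001]
wrist_force: [0.8, 0.3, -0.3]
gripper_width: 0.004
finger_force: 0.4
```

```bash
python3 -c "
from h import *
s=sensors.read_state();im=snap('wrist','w3');im['s']=s;np.save('pics/w3.npy',im,allow_pickle=True)
print(s['tcp_pos'])
plan([(a,127,195,a) for a in (.15,.1,.05,.02,0)])"
```

```text
[635.42201614 -62.96141277 195.44729604]
t 6.125 F [-0.6 -0.   0.7]
0.15 [ 0.005 -0.037  0.002] [-0.     0.001  0.015]
0.1 [ 0.008 -0.079  0.003] [-0.     0.001  0.031]
0.05 [ 0.014 -0.121  0.003] [-0.     0.001  0.047]
0.02 [ 0.018 -0.146  0.003] [-0.     0.001  0.056]
0 [ 0.021 -0.162  0.003] [-0.     0.001  0.063]
```

View pics/w3.png

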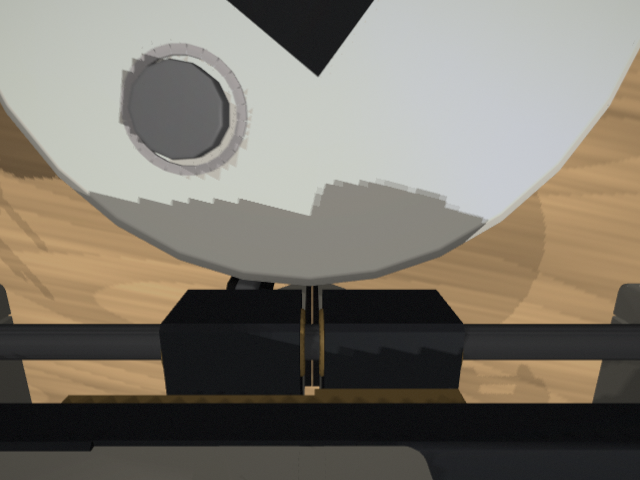

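The handle's inner end shows at (250,284), next to the fingers at column 312. The button is at (179,108).

```bash
cat > m.py <<'E'
from h import *
import sys
im=load(sys.argv[1]); 
for q in sys.argv[2:]:
    u,v,z=map(float,q.split(','));p=wonz(im,u,v,z);e=p[:2]-C;print(p.round(1),np.linalg.norm(e).round(1),np.arctan2(e[1],e[0]).round(3))
E
python3 m.py w3 179,108,224 228,284,212 250,284,212 272,284,212; python3 -c "
from h import *
im=load('w3'); cv2.imwrite('pics/c3.png',cv2.resize(cv2.cvtColor(im['frame'],4)[265:310,200:360],None,fx=5,fy=8,interpolation=2))"
```

```text
[ 563.5 -115.1  224. ] 59.7 -0.467
[619.1 -95.8 212. ] 109.2 -0.069
[617.6 -88.2 212. ] 107.4 0.001
[616.  -80.5 212. ] 106.1 0.073
```

View pics/c3.png

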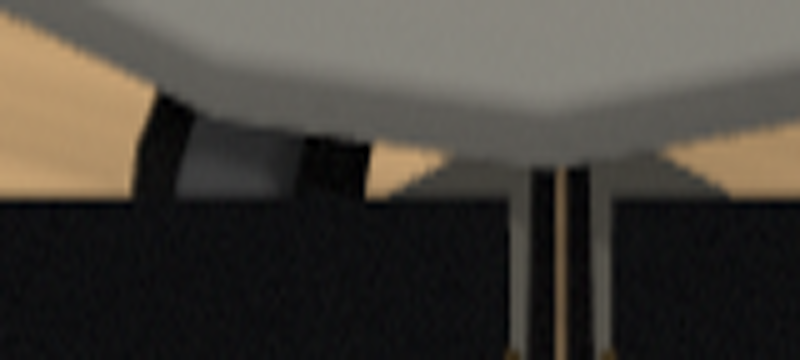

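```bash
python3 -c "
from h import *
plan([(a,127,195,a) for a in (.15,.1,.05,0,-.05,-.08)])"
```

```text
t 6.125 F [-0.6 -0.   0.7]
0.15 [ 0.005 -0.037  0.002] [-0.     0.001  0.015]
0.1 [ 0.008 -0.079  0.003] [-0.     0.001  0.031]
0.05 [ 0.014 -0.121  0.003] [-0.     0.001  0.047]
0 [ 0.021 -0.162  0.003] [-0.     0.001  0.063]
-0.05 [ 0.03  -0.204  0.003] [-0.     0.001  0.079]
-0.08 [ 0.037 -0.228  0.003] [-0.     0.001  0.088]
```

Call:
drive_tool(offset=[[0.005, -0.037, 0.002], [0.008, -0.079, 0.002], [0.014, -0.121, 0.002], [0.021, -0.162, 0.002], [0.029, -0.203, 0.002], [0.029, -0.203, 0.002]], delta_rot=[[0, 0, 0.015], [0, 0, 0.031], [0, 0, 0.047], [0, 0, 0.063], [0, 0, 0.079], [0, 0, 0.079]])

```text
time: 6.88
tcp_pos: [636.7, -93.8, 194.7]
tcp_rot: [0.023, 1.0, -0.0, 0.001]
wrist_force: [0.1, 0.1, -0.3]
gripper_width: 0.006
finger_force: 0.0
```

```bash
python3 -c "
from h import *
plan([(a,127,195,a) for a in (-.05,-.07,-.09,-.11,-.13,-.15,-.17,-.19,-.21)])"
```

```text
t 6.875 F [ 0.1  0.1 -0.3]
-0.05 [-0.002 -0.005 -0.002] [-0.     0.     0.001]
-0.07 [-0.002 -0.022 -0.002] [-0.     0.     0.008]
-0.09 [-0.002 -0.039 -0.002] [-0.     0.     0.014]
-0.11 [-0.001 -0.056 -0.002] [-0.    0.    0.02]
-0.13 [ 0.001 -0.073 -0.002] [-0.     0.     0.027]
-0.15 [ 0.002 -0.09  -0.002] [-0.     0.     0.033]
-0.17 [ 0.004 -0.107 -0.002] [-0.     0.     0.039]
-0.19 [ 0.006 -0.124 -0.002] [-0.     0.     0.046]
-0.21 [ 0.009 -0.14  -0.002] [-0.     0.     0.052]
```

Call:
drive_tool(offset=[[-0.001, -0.019, 0], [-0.001, -0.038, 0], [-0.001, -0.038, 0]], delta_rot=[[0, 0, 0.007], [0, 0, 0.014], [0, 0, 0.014]])

```text
time: 7.25
tcp_pos: [636.2, -99.1, 194.0]
tcp_rot: [0.045, 0.999, -0.0, 0.0]
wrist_force: [0.3, -0.1, -0.5]
gripper_width: 0.001
finger_force: 0.0
```

Call:
drive_tool(offset=[[0, -0.009, 0], [0, -0.017, 0], [0, -0.017, 0]], delta_rot=[[0, 0, 0.003], [0, 0, 0.006], [0, 0, 0.006]])

```text
time: 7.62
tcp_pos: [636.0, -101.2, 193.9]
tcp_rot: [0.054, 0.999, 0.0, 0.0]
wrist_force: [0.9, 2.1, 1.0]
gripper_width: 0.002
finger_force: 1.1
```

Call:
drive_tool(offset=[[0, -0.009, 0], [0, -0.017, 0], [0, -0.017, 0]], delta_rot=[[0, 0, 0.003], [0, 0, 0.006], [0, 0, 0.006]])

```text
time: 8.0
tcp_pos: [635.9, -102.8, 194.0]
tcp_rot: [0.064, 0.998, 0.001, 0.0]
wrist_force: [1.5, 6.7, 1.0]
gripper_width: 0.005
finger_force: 3.3
```

Call:
drive_tool(offset=[[0, -0.01, 0], [0, -0.01, 0]], delta_rot=[[0, 0, 0.004], [0, 0, 0.004]])

```text
time: 8.25
tcp_pos: [635.8, -104.0, 194.1]
tcp_rot: [0.07, 0.998, 0.001, 0.0]
wrist_force: [1.2, 6.6, 1.1]
gripper_width: 0.004
finger_force: 3.5
```

Call:
drive_tool(offset=[[0, -0.01, 0], [0, -0.01, 0]], delta_rot=[[0, 0, 0.004], [0, 0, 0.004]])

```text
time: 8.5
tcp_pos: [635.5, -106.0, 194.0]
tcp_rot: [0.076, 0.997, 0.001, 0.0]
wrist_force: [1.7, 4.5, 0.9]
gripper_width: 0.003
finger_force: 2.5
```

Call:
drive_tool(offset=[[0, -0.01, 0], [0, -0.01, 0]], delta_rot=[[0, 0, 0.004], [0, 0, 0.004]])

```text
time: 8.75
tcp_pos: [635.1, -108.3, 194.0]
tcp_rot: [0.082, 0.997, 0.0, 0.0]
wrist_force: [1.0, 2.2, 1.8]
gripper_width: 0.004
finger_force: 1.4
```

Force is easing. I'll make one more small step and then look.

Call:
drive_tool(offset=[[0, -0.01, 0], [0, -0.01, 0]], delta_rot=[[0, 0, 0.004], [0, 0, 0.004]])

```text
time: 9.0
tcp_pos: [634.6, -110.6, 193.9]
tcp_rot: [0.089, 0.996, -0.0, -0.0]
wrist_force: [-0.7, -0.2, 0.2]
gripper_width: 0.005
finger_force: 0.1
```

```bash
python3 -c "
from h import *
s=sensors.read_state();im=snap('wrist','w4');im['s']=s;np.save('pics/w4.npy',im,allow_pickle=True)
plan([(-.2,127,195,-.2)])
cv2.imwrite('pics/c4.png',cv2.resize(cv2.cvtColor(im['frame'],4)[100:310,100:360],None,fx=3,fy=2.8,interpolation=2))"
```

```text
t 9.05 F [ 0.3 -0.6  0.3]
-0.2 [-0.004 -0.019 -0.008] [-0.    -0.     0.007]
```

View pics/c4.png

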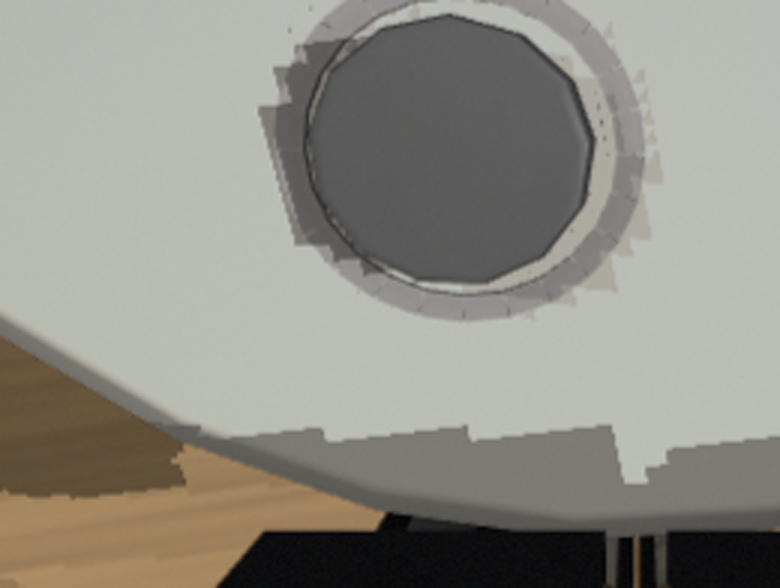

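The force has fallen to zero. The crop shows the button at (450,150) and the handle's left pad edge at (395,515). I'll convert that edge to an angle and back the fingers off a little.

```bash
python3 m.py w3 232,277,212 235.5,285,212; echo; python3 m.py w4 231.5,284,212 236.5,286,212 250,153,224
```

```text
[616.2 -94.8 212. ] 106.2 -0.061
[619.  -93.2 212. ] 108.9 -0.045

[ 606.8 -133.9  212. ] 106.8 -0.441
[ 607.9 -132.3  212. ] 107.1 -0.423
[ 564.  -115.7  224. ] 60.4 -0.471
```

Call:
drive_tool(offset=[[0, 0.1, 0], [0, 0.3, 0], [0, 0.3, -0.2], [0, 0.3, -0.6], [0, 0.3, -0.95], [0, 0.3, -0.95], [0, 0.3, -0.95]], delta_rot=[[0, 0, 0], [0, 0, 0], [0, 0, 0], [0, 0, 0], [0, 0, 0], [0, 0, 0], [0, 0, 0]])

```text
time: 9.93
tcp_pos: [642.4, -65.1, 335.5]
tcp_rot: [0.089, 0.996, 0.0, -0.001]
wrist_force: [0.4, 0.2, 0.6]
gripper_width: 0.006
finger_force: 0.0
```

```bash
python3 -c "
from h import *
s=sensors.read_state();im=snap('wrist','w5');im['s']=s;np.save('pics/w5.npy',im,allow_pickle=True)
print(s['tcp_pos'])
snap('top','t5')"
```

```text
[642.44171847 -65.11023679 335.47137734]
```

View pics/w5.png

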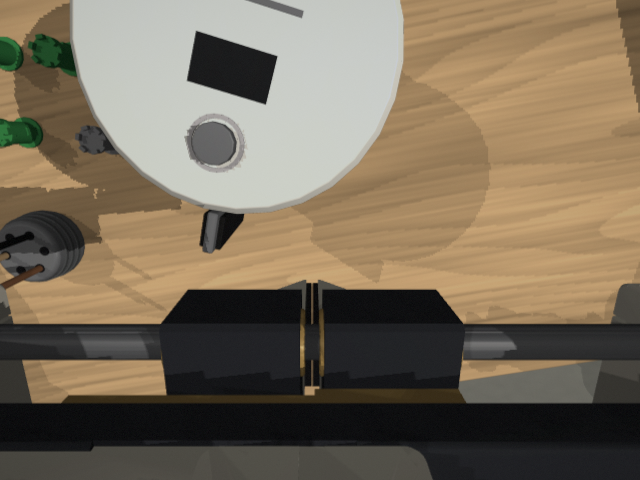

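The handle's grey top runs from (214,213) to (208,248) and the button is at (213,144). That uses up my ten pictures, so the rest is by numbers.

```bash
python3 m.py w5 213,144,224 214,213,212 208,248,212; python3 -c "
from h import *
im=load('w5'); g=im['frame'].mean(axis=2).astype(int)
for v in range(214,252,6): print(v,g[v,196:248:1])
d=im['depth']
# handle-top points by depth
T=im['T_tool_cam'];s=im['s'];Rt=R.from_quat(s['tcp_rot']).as_matrix()
for v in range(212,250,6):
  row=[]
  for u in range(196,248,2):
    p=Rt@(T[:3,:3]@np.array([(u-im['cx'])/im['fx'],(v-im['cy'])/im['fy'],1])*d[v,u]+T[:3,3])+s['tcp_pos']; row.append(int(p[2]))
  print(v,row)
"
```

```text
[ 564.9 -115.6  224. ] 61.1 -0.462
[ 610.8 -129.4  212. ] 108.7 -0.388
[ 635.2 -140.   212. ] 135.3 -0.392
214 [125 125 127 128 130 130 132  99  40  11  16  40  73  89  94  94  94  94
  92  91  87  75  65  63  62  60  47  27   9  11   9  11  15  14  17  13
  16  17  19  19  28  31  31  27  25  23  17  19 110 135 139 140]
220 [136 137 137 139 139 140 112  45  12  16  33  71  91  97  96  98  99 101
 101  98  95  73  63  39  17  19  22  21  22  15  13  11  14  13  13  16
  15  16  15  14  16  11  13  14  16  11  33 110 135 137 138 136]
226 [138 138 137 137 138 128  54  14  16  23  68  90  96  98 100 100 100 102
  98  95  76  63  48  24  21  22  24  23  14  13  13  14  13  15  17  13
  16  11  14  14  14  22  77 125 131 132 131 131 131 132 131 132]
232 [130 129 130 130 129  60  15  12  18  62  81  96  98  99 100  99 101  98
  95  77  64  47  24  19  23  21  21  13  16  12  11  15  15  16  16  14
  13  69 124 139 142 141 143 142 144 144 144 144 144 144 145 144]
238 [137 138 138 139  69  22  15  17  60  67  67  68  95 100 100 101  98  96
  79  62  49  26  22  23  23  23  16  15  14  13  17
[... 642 characters left out ...]
1]
218 [0, 0, -2, 0, 204, 204, 211, 211, 211, 211, 210, 208, 205, 204, 202, 199, 190, 181, 171, 161, 149, 139, 126, 113, 0, -1]
224 [0, 0, 0, 204, 204, 210, 211, 211, 211, 211, 211, 204, 205, 203, 202, 195, 186, 177, 166, 156, 144, 132, 118, 0, 0, 1]
230 [0, 0, 0, 205, 205, 211, 211, 210, 210, 210, 208, 204, 205, 204, 200, 190, 181, 173, 162, 150, 0, 0, 0, -1, 0, 0]
236 [0, 0, 0, 204, 210, 211, 211, 211, 210, 211, 205, 204, 204, 203, 194, 187, 177, 166, -1, 0, 0, -1, 0, 0, 0, -2]
242 [0, 2, 203, 204, 211, 212, 211, 211, 211, 208, 203, 204, 204, 200, 191, 0, 0, 0, 0, 0, 0, 0, 0, 0, 0, 0]
248 [0, -1, 1, 211, 211, 211, 210, 212, 210, 206, 204, 204, 203, 1, 0, 0, 0, 0, 0, -1, -2, -1, 1, 0, 0, 0]
```

The handle is at about -0.39 and home at -0.465, so the door stands at roughly +0.075, right on the verge of the drop. I'll go back down behind the handle and push slightly further.

Call:
drive_tool(offset=[[0, 0, 0.4], [0, 0, 0.8], [0, 0, 0.95], [0, -0.1, 0.95], [0, -0.2, 0.95], [0, -0.25, 0.95], [0, -0.28, 0.95], [0, -0.3, 0.95], [0, -0.3, 0.95]], delta_rot=[[0, 0, 0], [0, 0, 0], [0, 0, 0], [0, 0, 0], [0, 0, 0], [0, 0, 0], [0, 0, 0], [0, 0, 0], [0, 0, 0]])

```text
time: 11.15
tcp_pos: [634.8, -110.0, 194.1]
tcp_rot: [0.089, 0.996, 0.0, 0.0]
wrist_force: [-0.7, 0.0, 0.0]
gripper_width: 0.003
finger_force: 0.0
```

Call:
drive_tool(offset=[[0, -0.01, 0], [0, -0.01, 0]], delta_rot=[[0, 0, 0.004], [0, 0, 0.004]])

```text
time: 11.4
tcp_pos: [634.5, -111.1, 193.9]
tcp_rot: [0.095, 0.995, 0.0, -0.0]
wrist_force: [-0.5, 1.3, 0.2]
gripper_width: 0.0
finger_force: 0.2
```

```bash
cat > see.py <<'E'
from h import *
import sys
s=sensors.read_state();im=snap('wrist',sys.argv[1]);im['s']=s;np.save(f'pics/{sys.argv[1]}.npy',im,allow_pickle=True)
def edges(im):
    g=im['frame'].mean(axis=2).astype(int)
    for v in(280,284,287): print(v,g[v,150:310:5])
edges(load('w4'));edges(im);print(s['tcp_pos'],s['wrist_force'])
E
python3 see.py w6
```

```text
280 [132 132 130 127 123 122 123 126 127 129 129 131 131 130 111  87  88  89
  88  89  91  97 106 112 115 119 121 120 120 119 119 120]
284 [123 123 124 126 128 129 130 128 130 128 128 126 125 126 124 125   7  14
  73  81  87  87  88  88  88  89  95 104 110 109 106 104]
287 [127 127 129 129 128 128 127 126 126 126 125 126 125 125 126 117   5   7
  36  35  33  35  71  80  86  86  86  87  86  87  86  87]
280 [132 133 132 131 130 127 122 120 123 125 126 129 132 131 100  89  88  90
  90  90  93 100 107 113 116 119 121 119 120 119 119 119]
284 [129 125 122 122 123 125 127 130 130 131 130 127 125 126 124 124  11  52
  77  89  87  87  88  87  88  90  98 104 109 110 107 104]
287 [123 124 126 128 130 130 128 127 127 126 125 125 125 125 125 124   9   7
  38  35  34  55  72  86  86  87  86  87  86  87  87  86]
[ 634.54501009 -111.14890035  193.88078767] [-0.49726016  1.28542114  0.2216601 ]
```

Call:
drive_tool(offset=[[0, -0.008, 0], [0, -0.008, 0]], delta_rot=[[0, 0, 0.003], [0, 0, 0.003]])

```text
time: 11.7
tcp_pos: [634.2, -112.7, 193.9]
tcp_rot: [0.1, 0.995, -0.0, -0.0]
wrist_force: [-1.0, 0.5, 1.1]
gripper_width: 0.003
finger_force: 0.0
```

```bash
python3 see.py w7 | tail -5
```

```text
284 [132 131 130 126 121 121 123 127 128 129 131 129  12   5  36  34  36  71
  78  86  87  86  87  89  88  88  93 101 105 112 110 108]
287 [126 122 123 125 127 128 130 130 129 128 127 125   8  31  50  43  37  27
  18   5   3  45  96  86  86  86  87  87  87  86  87  86]
[ 634.23728223 -112.73220432  193.87127957] [-1.04497782  0.51403867  1.12482764]
```

Call:
drive_tool(offset=[[0, -0.008, 0], [0, -0.008, 0]], delta_rot=[[0, 0, 0.003], [0, 0, 0.003]])

```text
time: 12.0
tcp_pos: [634.0, -113.9, 193.9]
tcp_rot: [0.105, 0.995, 0.0, 0.0]
wrist_force: [-0.6, 0.6, -0.3]
gripper_width: 0.005
finger_force: 0.0
```

```bash
python3 see.py w8 | tail -5
```

```text
284 [132 132 132 130 128 124 122 123 125 126 130 130  90   4  19  35  33  78
  81  87  87  87  87  88  88  89  93  98 106 111 112 110]
287 [130 128 124 121 124 125 127 128 129 130 128 127  25  10  48  42  34  32
  30   6   5  48  93  86  85  85  86  85  85  88  87  86]
[ 634.00466482 -113.93793544  193.90575183] [-0.5774545   0.57734408 -0.32090788]
```

The handle jumped ahead of the finger by about 20 px and there is no contact, so the ball has dropped. I'll back off, lift and verify.

Call:
drive_tool(offset=[[0, 0.1, 0], [0, 0.25, 0], [0, 0.25, -0.3], [0, 0.25, -0.7], [0, 0.25, -0.95], [0, 0.25, -0.95], [0, 0.25, -0.95]], delta_rot=[[0, 0, 0], [0, 0, 0], [0, 0, 0], [0, 0, 0], [0, 0, 0], [0, 0, 0], [0, 0, 0]])

```text
time: 12.92
tcp_pos: [641.6, -75.8, 335.3]
tcp_rot: [0.104, 0.995, 0.0, -0.001]
wrist_force: [0.0, 0.4, 0.1]
gripper_width: 0.006
finger_force: 0.0
```

```bash
python3 see.py w9 >/dev/null
cat > ang.py <<'E'
from h import *
import sys
for n in sys.argv[1:]:
    im=load(n);T=im['T_tool_cam'];s=im['s'];Rt=R.from_quat(s['tcp_rot']).as_matrix()
    v,u=np.mgrid[0:480,0:640];d=im['depth']
    P=np.stack([(u-im['cx'])/im['fx']*d,(v-im['cy'])/im['fy']*d,d],-1)@(Rt@T[:3,:3]).T+Rt@T[:3,3]+s['tcp_pos']
    e=P[...,:2]-C; r=np.hypot(e[...,0],e[...,1]); a=np.arctan2(e[...,1],e[...,0]); z=P[...,2]
    def rep(m): return m.sum(),P[m].mean(0).round(1),a[m].mean().round(3)
    print(n,'handle',rep((z>208.5)&(z<215)&(r>115)&(r<134)&(v<288)),'button',rep((z>221)&(z<228)&(r>40)&(r<80)&(v<285)))
E
python3 ang.py w5 w9; python3 -c "
from h import *
print(sensors.read_state()['tcp_pos']); plan([(-.465,60.3,280,-.2),(-.465,60.3,240,-.2)])"
```

```text
w5 handle (np.int64(289), array([ 625. , -136.3,  211.2]), np.float64(-0.396)) button (np.int64(1462), array([ 564.7, -115.8,  223.4]), np.float64(-0.468))
w9 handle (np.int64(288), array([ 621.1, -144.8,  211.2]), np.float64(-0.471)) button (np.int64(1456), array([ 564.7, -115.9,  223.4]), np.float64(-0.469))
[641.47204372 -76.06907365 334.6337006 ]
t 12.975 F [ 0.3 -0.3 -1. ]
-0.465 [ 0.449 -0.363  0.365] [ 0.    -0.001 -0.003]
-0.465 [ 0.449 -0.363  0.632] [ 0.    -0.001 -0.003]
```

The door sits at about -0.002 rad, in its catch. Next I'll move over the button.

Call:
drive_tool(offset=[[0.22, -0.18, 0], [0.45, -0.36, 0.2], [0.45, -0.36, 0.55], [0.45, -0.36, 0.55], [0.45, -0.36, 0.6], [0.45, -0.36, 0.6]], delta_rot=[[0, 0, 0], [0, 0, 0], [0, 0, 0], [0, 0, 0], [0, 0, 0], [0, 0, 0]])

```text
time: 13.72
tcp_pos: [565.4, -115.8, 247.2]
tcp_rot: [0.104, 0.995, -0.0, 0.001]
wrist_force: [-0.3, 0.2, -0.3]
gripper_width: 0.004
finger_force: 0.0
```

Call:
drive_tool(offset=[[0, 0, 0.02], [0, 0, 0.04], [0, 0, 0.06], [0, 0, 0.06]], delta_rot=[[0, 0, 0], [0, 0, 0], [0, 0, 0], [0, 0, 0]])

```text
time: 14.22
tcp_pos: [564.7, -115.9, 237.6]
tcp_rot: [0.104, 0.995, 0.0, 0.0]
wrist_force: [0.1, -0.9, 2.7]
gripper_width: 0.007
finger_force: 1.1
```

Contact at z ≈ 237.6. I'll press 5 to 6 mm further.

Call:
drive_tool(offset=[[0, 0, 0.015], [0, 0, 0.03], [0, 0, 0.04], [0, 0, 0.04], [0, 0, 0.04]], delta_rot=[[0, 0, 0], [0, 0, 0], [0, 0, 0], [0, 0, 0], [0, 0, 0]])

```text
time: 14.85
tcp_pos: [564.7, -115.9, 233.2]
tcp_rot: [0.104, 0.995, -0.0, 0.001]
wrist_force: [-3.1, 1.5, 12.5]
gripper_width: 0.007
finger_force: 6.1
```

12.5 N means the button is fully down. Now I'll retreat straight up.

Call:
drive_tool(offset=[[0, 0, -0.1], [0, 0, -0.4], [0, 0, -0.8], [0.1, 0.25, -0.9], [0, 0.5, -0.9], [-0.4, 0.5, -0.9], [-0.4, 0.5, -0.9], [-0.4, 0.5, -0.9], [-0.4, 0.5, -0.9]], delta_rot=[[0, 0, 0], [0, 0, 0], [0, 0, 0], [0, 0, 0], [0, 0, 0], [0, 0, 0], [0, 0, 0], [0, 0, 0], [0, 0, 0]])

```text
time: 15.98
tcp_pos: [638.0, -55.0, 367.7]
tcp_rot: [0.105, 0.995, -0.0, 0.001]
wrist_force: [-0.0, -0.6, 1.8]
gripper_width: 0.005
finger_force: 0.0
```

```bash
python3 see.py w10 >/dev/null; python3 ang.py w10; python3 -c "
from h import *
s=sensors.read_state();print(s['wrist_force'],s['time'],s['tcp_pos'])"
```

```text
w10 handle (np.int64(230), array([ 621.1, -144.7,  211.2]), np.float64(-0.47)) button (np.int64(1121), array([ 564.6, -115.8,  223.4]), np.float64(-0.468))
[0.19899415 0.31685479 0.34173573] 16.025 [637.97569093 -55.02044157 367.99783329]
```

The door is still home, the button is back up and the arm is clear. I'm handing in.

```bash
python3 -c "
from plant import workorder
print(workorder.finish_job())"
```

```text
the job is handed in; nothing more can be done
None
```

I pushed the door into its catch (last measured about 0.002 rad from home), then pressed the start button fully down; it sprang back up. I handed the job in with the arm clear at about 16 s, and the hand-in returned no verdict.

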